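# Re-rack turned parts in reverse order and block the spare bay

### The arm

A 6-joint arm with a two-finger parallel gripper is mounted at the origin on a cart in front of the work surface, level with it; the furniture and walls round the work are solid. World frame = base frame: x ahead of the robot, y to its left, z up, the work surface at z = 0. Lengths are in m, angles in rad, forces in N, time in s.
With the tool pointing down it reaches from about 0.35 to 0.925 m from the base axis. Payload 6.4 kg.
Tool frame: the origin (TCP) lies midway between the tips of the shut fingers; the grasp point (between the pads) lies r.tcp_to_grasp behind it (r.tcp_to_grasp is the distance from the TCP to the grasp point, in m); z points along the fingers, y is the line along which they close (so a half turn about z gives the same grasp; the last joint's range is limited). The gripper opens to 85 mm and grips with 20 to 120 N. Pads are 22 mm wide; open, the fingers measure 114 mm over their backs; the gripper's body (76 mm by 85 mm) begins 54 mm behind the grasp point. The pads swing forward as they close: fully open they stand 13 mm farther back than shut.
Start: joints at [0.938, 0.245, 1.558, -0, 1.339, -0.174], TCP at [0.288, 0.583, 0.231] pointing down, gripper open.
Joint ranges: [-3.13, 3.13], [-1.02, 2.26], [0.13, 2.54], [-0.95, 4.09], [0.21, 2.88], [-2.74, 2.74]. Speed limits (rad/s): [2.57, 2.57, 3.14, 3.14, 3.14, 3.14].

### API

Orientations are given as [roll, pitch, yaw] about the fixed x, y, z axes, in that order (R = Rz(yaw) Ry(pitch) Rx(roll)).
In Python, from rig import sensors, vision, ticket, r gives the robot as it stands. The module is installed in compiled form; this text tells all that it offers.
- The arm moves only by the tool apply_moves, never from a script. Its argument "deltas" is a list that holds one entry, the list of rows, each a list of 5 numbers: the finger opening in mm, from 0 to 85.4, then the shift along the tool's x, y, z in mm, then the turn about the tool's z in degrees. A call has 1 to 10 rows; each row shifts and turns the commanded pose from where the row before left it, along the tool's axes as they then stand; what a row does not reach is not made up. A row lasts 1/10 s, in which the tool goes at most 50 mm and 8.59 degrees, less where a joint would pass 70% of its speed; a pose out of reach is approached as far as the arm can. A call with a gripper value outside its range is refused whole. The fingers move at their own pace and stop on an object; "squeeze" is the grip in N (left out, the last holds). Time passes only in rows, so rows that do not move let the fingers close. It gives the time, the measured TCP pose, the force, the opening and the grip force at its end, in the units of the state.
- sensors.get_state(): the state, without advancing time (a new reading comes with each control period).
- vision.snapshot(name): name is "scene" or "top" or "wrist"; returns the picture (420x560x3 uint8, red, green, blue); there is no depth.
- vision.calibration(name): a dict with "intrinsics" (3x3 intrinsics, pixels), "rvec" (rotation vector, rad) and "tvec" (3), from world to camera coordinates, as OpenCV has them. Camera axes: x right, y down, z forward; pixel columns grow to the right and rows downward; lengths in m; the calibration is good to about 2 mm. A picture is of the moment at which its call begins: read the wrist's pose just before it. calibration takes no time and is no camera call; for the wrist camera it gives the pose at the moment of the call.
- ticket.close_job(): hands the job in; it is judged then, once.
The state is a dict: "t": time; "qpos": joint angles; "dq": joint speeds; "effort": joint torques, N m; "position": TCP position; "tcp_rot": TCP orientation; "contact_force": force on the tool from outside, world axes, zero at the start; "moment": the same for the moment, N m; "gripper_width": finger opening in m; "grasp_force": force on a finger pad.
Only numpy, scipy, OpenCV 4.12 (cv2) and the standard library are available. Lean on these libraries where they do the work, as an engineer would, in place of code of your own. Each camera call takes 0.05 s, during which the arm holds its last target. There are 200 camera calls.

### The job

Move the four metal parts from the green nests of the delivery rack to the blue inspection rack in reverse order, upright, each in the middle of its own bay: as seen from the robot, the part at the left end of the delivery rack goes into the right-hand bay beside the red end plate, the next part into the bay to the left of that, and so on without leaving a bay empty. Only when all four stand there, set the wooden filler block down in the middle of the one bay left over, at the rack's left end, so that the rack is full for carrying. Let none of them fall over.

Things in the scene. Friction and masses are not known exactly. Their poses are not given: they have to be found in the camera images.
- shaft_center (a point): stepped round steel shaft, the tallest part, grey, 21 mm diameter (narrower at the top), 73 mm high, about 0.15 kg. It stands upright at the start, loose, on one of the delivery rack's nests. Point: its centre, half-way up; z up the axis.
- standoff_center (a point): slender brass-coloured hexagonal stand-off, 16 mm across flats (19 mm over corners), 52 mm high, of which the top 10 mm is an 8 mm stud; about 0.07 kg. It stands upright at the start, loose, on one of the delivery rack's nests. Point: its centre, half-way up; z up the axis.
- bushing_center (a point): brass-coloured round bushing with a bore, 34 mm diameter, 26 mm high, about 0.1 kg. It stands upright at the start, loose, on one of the delivery rack's nests. Point: its centre, half-way up; z up the axis.
- knob_center (a point): round grey steel knob, 36 mm diameter, 22 mm high, on a narrower foot, about 0.09 kg. It stands upright at the start, loose, on one of the delivery rack's nests. Point: its centre, half-way up; z up the axis.
- filler_center (a point): pale wooden filler block, 40 x 40 mm in plan and 36 mm high, loose on the desk behind the two racks, about 0.05 kg. Point: its centre; x and y along its sides, z up
- nest_shaft: fixed green nest plate, 66 x 56 x 6 mm, one of four side by side (62 mm apart) on the aluminium rail of the delivery rack; the steel shaft stands on its middle at the start. Origin: centre of its underside; its top is 6 mm above that (12 mm above the desk). y runs along the rail to the robot's left, x across it, away from the robot
- nest_standoff: fixed green nest plate, 66 x 56 x 6 mm, one of four side by side (62 mm apart) on the aluminium rail of the delivery rack; the brass stand-off stands on its middle at the start. Origin: centre of its underside; its top is 6 mm above that (12 mm above the desk). y runs along the rail to the robot's left, x across it, away from the robot
- nest_bushing: fixed green nest plate, 66 x 56 x 6 mm, one of four side by side (62 mm apart) on the aluminium rail of the delivery rack; the brass bushing stands on its middle at the start. Origin: centre of its underside; its top is 6 mm above that (12 mm above the desk). y runs along the rail to the robot's left, x across it, away from the robot
- delivery_rail: fixed low aluminium rail of the delivery rack, 272 mm long and 74 mm deep with dark steel end plates 22 mm high; carries four green nest plates side by side (the knob stands on the fourth). Origin: centre of its underside on the desk; y along the row to the robot's left, x away from the robot. Nest centres at y = 93, 31, -31, -93 mm; nest tops at z = 12 mm
- inspection_rack: fixed blue rack, 316 mm long, left or right of the delivery rack, with 5 bays, open to front and back. Origin: centre of its underside on the desk; y along the row to the robot's left, x away from the robot. Bay floors (black pads) at z = 12 mm, centres at y = -124, -62, 0, 62, 124 mm; 56 mm clear between ribs 6 mm thick, 10 mm high. End plates 30 mm high at y = -155 mm (red) and +155 mm (blue)
Things that resemble listed ones, but are neither listed nor needed, are in the scene too. Leave any purple look-alike of the part that bears standoff_center alone.

How it is judged:
On the way:
1. all four parts stand in the rack with its left-hand bay free, the filler block not yet in the rack (x of shaft_center in the frame of inspection_rack between -0.015 and 0.015 m and z of shaft_center in the frame of inspection_rack between 0.0435 and 0.0535 m and angle between each of shaft_center, standoff_center, bushing_center, knob_center's own z axis and vertical below 0.15 rad and x of standoff_center in the frame of inspection_rack between -0.015 and 0.015 m and z of standoff_center in the frame of inspection_rack between 0.033 and 0.043 m and x of bushing_center in the frame of inspection_rack between -0.015 and 0.015 m and z of bushing_center in the frame of inspection_rack between 0.02 and 0.03 m and x of knob_center in the frame of inspection_rack between -0.015 and 0.015 m and z of knob_center in the frame of inspection_rack between 0.018 and 0.028 m and y of shaft_center in the frame of inspection_rack between -0.155 and 0.093 m and y of standoff_center in the frame of inspection_rack between -0.155 and 0.093 m and y of bushing_center in the frame of inspection_rack between -0.155 and 0.093 m and y of knob_center in the frame of inspection_rack between -0.155 and 0.093 m and (not (x of filler_center in the frame of inspection_rack between -0.06 and 0.06 m and y of filler_center in the frame of inspection_rack between -0.18 and 0.18 m) or z of filler_center in the frame of inspection_rack above 0.07 m)), for 0.2 s.
At the end, for the whole second after the job is handed in: The four parts stand upright (0.15 rad) in the inspection rack in the reverse of their delivery order, from the red plate on, and the filler block in the left-hand bay; each centre within 15 mm of its bay's centre along and across, 5 mm in height; all released, at rest (x of shaft_center in the frame of inspection_rack between -0.015 and 0.015 m and z of shaft_center in the frame of inspection_rack between 0.0435 and 0.0535 m and angle between each of shaft_center, standoff_center, bushing_center, knob_center, filler_center's own z axis and vertical below 0.15 rad and x of standoff_center in the frame of inspection_rack between -0.015 and 0.015 m and z of standoff_center in the frame of inspection_rack between 0.033 and 0.043 m and x of bushing_center in the frame of inspection_rack between -0.015 and 0.015 m and z of bushing_center in the frame of inspection_rack between 0.02 and 0.03 m and x of knob_center in the frame of inspection_rack between -0.015 and 0.015 m and z of knob_center in the frame of inspection_rack between 0.018 and 0.028 m and x of filler_center in the frame of inspection_rack between -0.015 and 0.015 m and z of filler_center in the frame of inspection_rack between 0.025 and 0.035 m and y of filler_center in the frame of inspection_rack between 0.109 and 0.139 m and ((y of nest_shaft in the frame of delivery_rail between 0.073 and 0.113 m and y of shaft_center in the frame of inspection_rack between -0.139 and -0.109 m) or (y of nest_shaft in the frame of delivery_rail between 0.011 and 0.051 m and y of shaft_center in the frame of inspection_rack between -0.077 and -0.047 m) or (y of nest_shaft in the frame of delivery_rail between -0.051 and -0.011 m and y of shaft_center in the frame of inspection_rack between -0.015 and 0.015 m) or (y of nest_shaft in the frame of delivery_rail between -0.113 and -0.073 m and y of shaft_center in the frame of inspection_rack between 0.047 and 0.077 m)) and ((y of nest_standoff in the frame of delivery_rail between 0.073 and 0.113 m and y of standoff_center in the frame of inspection_rack between -0.139 and -0.109 m) or (y of nest_standoff in the frame of delivery_rail between 0.011 and 0.051 m and y of standoff_center in the frame of inspection_rack between -0.077 and -0.047 m) or (y of nest_standoff in the frame of delivery_rail between -0.051 and -0.011 m and y of standoff_center in the frame of inspection_rack between -0.015 and 0.015 m) or (y of nest_standoff in the frame of delivery_rail between -0.113 and -0.073 m and y of standoff_center in the frame of inspection_rack between 0.047 and 0.077 m)) and ((y of nest_bushing in the frame of delivery_rail between 0.073 and 0.113 m and y of bushing_center in the frame of inspection_rack between -0.139 and -0.109 m) or (y of nest_bushing in the frame of delivery_rail between 0.011 and 0.051 m and y of bushing_center in the frame of inspection_rack between -0.077 and -0.047 m) or (y of nest_bushing in the frame of delivery_rail between -0.051 and -0.011 m and y of bushing_center in the frame of inspection_rack between -0.015 and 0.015 m) or (y of nest_bushing in the frame of delivery_rail between -0.113 and -0.073 m and y of bushing_center in the frame of inspection_rack between 0.047 and 0.077 m)) and (y of knob_center in the frame of inspection_rack between -0.139 and -0.109 m or y of knob_center in the frame of inspection_rack between -0.077 and -0.047 m or y of knob_center in the frame of inspection_rack between -0.015 and 0.015 m or y of knob_center in the frame of inspection_rack between 0.047 and 0.077 m) and linear speed of each of shaft, standoff, bushing, knob, filler below 0.02 m/s); the robot touches nothing.
It fails at once if a part or the filler block falls over (tilts by more than 0.7 rad) (angle between any of shaft_center, standoff_center, bushing_center, knob_center, filler_center's own z axis and vertical above 0.7 rad).
It also fails if it takes over 144 s, if anything falls off the work surface, if the arm or the gripper's body presses on something with over 40 N, if the wrist force passes 120 N, or if a joint passes its speed limit or range.

## Working session

There is one attempt and no reset: what is moved stays moved. The work goes in short steps, Python scripts to look and compute and a tool call to move; the robot and the scene stay as the last step left them, time stands still between calls to the robot, and variables do not carry over. Pictures are saved under pics/ and viewed, at most 14 in all, crops included, and the job is handed in when it is done.

Besides the shell and the picture viewer there is one more tool, called after "Call:" as name(argument=value, ...) on one line, values as JSON. apply_moves: Moves the arm, as the interface text tells. Its arguments: {"type":"object","properties":{"deltas":{"type":"array"},"squeeze":{"type":"number"}},"required":["deltas"]}

```bash
mkdir -p pics; cat > h.py <<'E'
import numpy as np, cv2
from rig import sensors, vision, ticket, r
def snap(n,f=None):
    im=vision.snapshot(n)
    if f: cv2.imwrite('pics/'+f,cv2.cvtColor(im,cv2.COLOR_RGB2BGR))
    return im
def ray(n,px,z,c=None):
    c=c or vision.calibration(n); K=np.array(c['intrinsics']);R=cv2.Rodrigues(np.array(c['rvec'],float))[0];t=np.array(c['tvec'],float).ravel()
    o=-R.T@t; d=R.T@np.linalg.inv(K)@np.array([px[0],px[1],1.])
    return o+d*(z-o[2])/d[2]
def proj(n,p):
    c=vision.calibration(n)
    return cv2.projectPoints(np.array(p,float).reshape(-1,1,3),np.array(c['rvec'],float),np.array(c['tvec'],float),np.array(c['intrinsics'],float),None)[0].reshape(-1,2)
E
python3 - <<'E'
from h import *
print(sensors.get_state(), r.tcp_to_grasp)
for n in('scene','top','wrist'):
    snap(n,n+'0.png'); c=vision.calibration(n); R=cv2.Rodrigues(np.array(c['rvec'],float))[0]
    print(n,-R.T@np.array(c['tvec']).ravel(),R.round(2).tolist(),np.array(c['intrinsics']).round(0).tolist())
E
```

```text
{'t': 0.0, 'qpos': array([ 9.37876143e-01,  2.45796582e-01,  1.55900292e+00,  3.97970246e-05,
        1.33868759e+00, -1.74109217e-01]), 'dq': array([ 0.0007109 ,  0.00057733,  0.00084131, -0.00055415, -0.00143082,
       -0.00106816]), 'effort': array([-5.02497687e-05, -4.29518330e+01, -3.26123214e+01, -2.15143141e-04,
        5.54214581e-03, -1.49765879e-05]), 'position': array([0.28753622, 0.58233353, 0.23019747]), 'tcp_rot': array([-3.13973357e+00, -3.66301281e-04,  2.68277216e+00]), 'contact_force': array([ 0.11087457,  0.07374642, -0.38784255]), 'moment': array([-0.0006768 , -0.06351944,  0.03872842]), 'grasp_force': 0.0, 'gripper_width': 0.08557847585142653} 0.0187
scene [-0.07265208 -0.37496432  0.58734499] [[0.48, -0.88, 0.0], [-0.49, -0.27, -0.83], [0.73, 0.4, -0.56]] [[426.0, 0.0, 283.0], [0.0, 426.0, 209.0], [0.0, 0.0, 1.0]]
top [ 0.36937072 -0.01954783  1.27527391] [[-0.02, -1.0, -0.03], [-0.98, 0.03, -0.18], [0.18, 0.03, -0.98]] [[464.0, 0.0, 281.0], [0.0, 464.0, 215.0], [0.0, 0.0, 1.0]]
wrist [0.21363657 0.61906873 0.37284918] [[0.44, 0.9, -0.0], [0.85, -0.42, 0.32], [0.29, -0.14, -0.95]] [[342.0, 0.0, 272.0], [0.0, 342.0, 209.0], [0.0, 0.0, 1.0]]
```

View pics/top0.png

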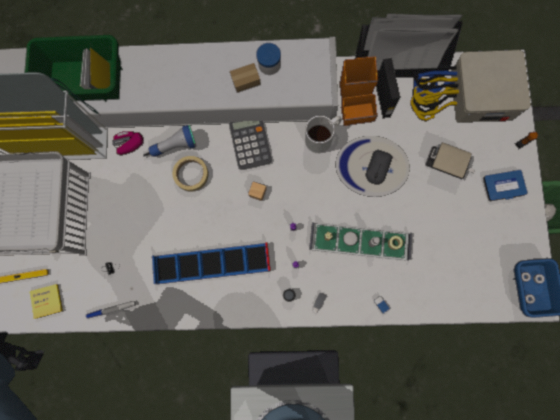

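View pics/scene0.png

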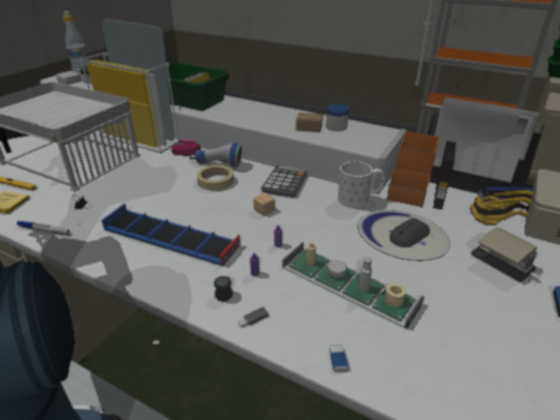

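The top view shows the blue rack at (153–270, 245–282) with its red plate on the right. The delivery rack is at (310–410, 225–258) and holds, left to right, stand-off (326,235), knob (350,239), shaft (375,240) and bushing (396,242). There are two tan blocks: (258,191) on the desk behind the racks, and (245,77) on the back shelf. The first fits the filler block. Two purple look-alikes stand at (293,227) and (296,265).

```bash
cat > m.py <<'E'
from h import *
im=cv2.cvtColor(cv2.imread('pics/top0.png'),cv2.COLOR_BGR2RGB); hsv=cv2.cvtColor(im,cv2.COLOR_RGB2HSV)
def big(lo,hi,roi):
    m=cv2.inRange(hsv,lo,hi); k=np.zeros_like(m); x0,y0,x1,y1=roi; k[y0:y1,x0:x1]=m[y0:y1,x0:x1]; return k
for nm,lo,hi,roi,z in [('rackblue',(100,120,40),(125,255,255),(140,235,280,290),.012),('red',(170,90,40),(180,255,255),(250,235,280,290),.03),('red0',(0,120,40),(6,255,255),(250,235,280,290),.03),('green',(70,80,20),(90,255,255),(300,220,415,265),.012),('filler',(5,60,90),(22,255,255),(245,175,272,203),.036)]:
    k=big(lo,hi,roi); pts=cv2.findNonZero(k)
    if pts is None: print(nm,'none'); continue
    rc=cv2.minAreaRect(pts); b=cv2.boxPoints(rc); w=np.array([ray('top',p,z)[:2] for p in b])
    print(nm,len(pts),rc,'ctr',ray('top',rc[0],z).round(4),w.round(3).tolist())
print(proj('top',[[.4,0,0],[.5,0,0]]))
c1=cv2.resize(im[215:290,300:420],None,fx=6,fy=6,interpolation=2); c2=cv2.resize(im[170:290,145:280],None,fx=5,fy=5,interpolation=2)
for n,c in(('c1',c1),('c2',c2)): cv2.imwrite(f'pics/{n}.png',c[:,:,::-1])
E
python3 m.py
```

```text
rackblue 1188 ((208.77639770507812, 263.44622802734375), (27.09386444091797, 112.63677215576172), 83.38654327392578) ctr [0.4759 0.2152 0.012 ] [[0.499, 0.374], [0.526, 0.066], [0.453, 0.058], [0.426, 0.364]]
red 35 ((266.76788330078125, 256.5403747558594), (27.286083221435547, 2.784294366836548), 80.13418579101562) ctr [0.4887 0.0552 0.03  ] [[0.525, 0.065], [0.526, 0.057], [0.453, 0.046], [0.452, 0.053]]
red0 28 ((267.7970275878906, 255.4702911376953), (25.174442291259766, 1.0945409536361694), 84.2894058227539) ctr [0.4915 0.0524 0.03  ] [[0.525, 0.057], [0.526, 0.054], [0.458, 0.048], [0.458, 0.051]]
green 1064 ((360.1903991699219, 241.05612182617188), (87.88983154296875, 22.158889770507812), 6.115502834320068) ctr [ 0.5256 -0.1993  0.012 ] [[0.512, -0.077], [0.572, -0.085], [0.54, -0.322], [0.48, -0.311]]
filler 225 ((256.7000427246094, 190.39999389648438), (14.862703323364258, 15.495158195495605), 18.43494987487793) ctr [0.6707 0.0791 0.036 ] [[0.657, 0.105], [0.699, 0.091], [0.684, 0.053], [0.643, 0.067]]
[[288.39664088 289.68938139]
 [287.39970609 252.91358538]]
```

View pics/c1.png

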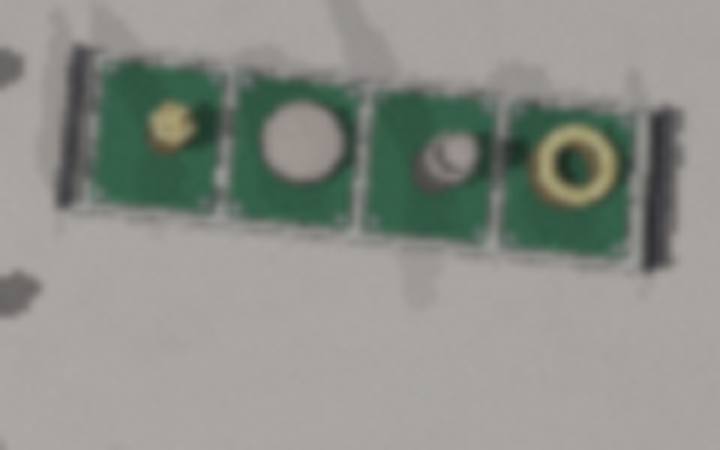

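View pics/c2.png

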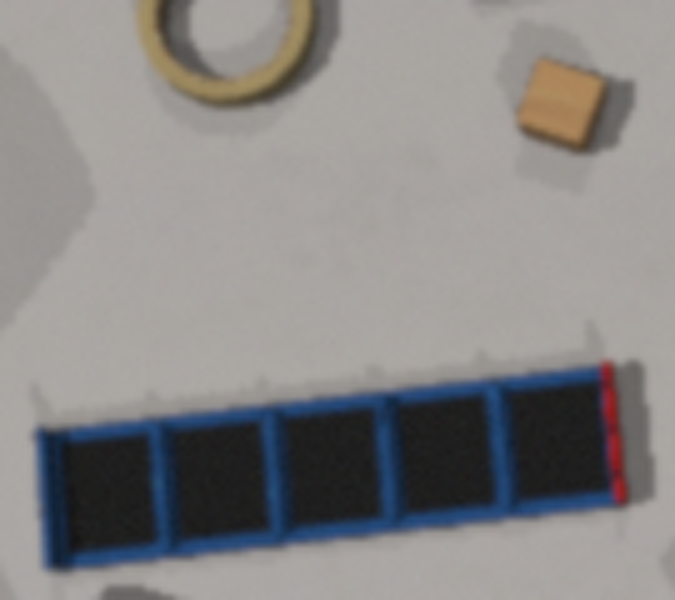

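Crop c1 confirms the delivery order: hex stand-off, knob, shaft, bushing. Crop c2 confirms the filler (tan cube at (565,103) in the crop) and five empty bays with the red plate on the right.

```bash
cat >> h.py <<'E'
def go(target,psi=None):
    "remaining turn (deg about tool z), then shift in tool axes (mm) AFTER that turn"
    s=sensors.get_state(); y=s['tcp_rot'][2]; y2=y if psi is None else np.radians(psi)
    d=(np.array(target)-s['position'])*1000; x=[np.cos(y2),np.sin(y2)]; v=[np.sin(y2),-np.cos(y2)]
    print('turn',round(np.degrees((y-y2+np.pi)%(2*np.pi)-np.pi),2),'shift',np.round([d[:2]@x,d[:2]@v,-d[2]],1))
E
python3 - <<'E'
from h import *
for n,p,z in [('standoff',(174,123),.064),('knob',(302,140),.034),('shaft',(457,151),.085),('bushing',(577,164),.038)]:
    print(n,ray('top',((p[0]+.5)/6-.5+300,(p[1]+.5)/6-.5+215),z).round(4))
o=np.array([.5256,-.1993]);a=np.radians(-7.7)
for y in(.093,.031,-.031,-.093): print((o+y*np.array([-np.sin(a),np.cos(a)])).round(4))
q=lambda p:((p[0]+.5)/5-.5+145,(p[1]+.5)/5-.5+170)
# rib mid-lines at rib tops (z=.022)
for pr in [((157,427),(171,557)),((268,414),(281,544)),((383,401),(396,532)),((496,389),(508,518))]:
    print('rib',[ray('top',q(p),.022)[:2].round(4).tolist() for p in pr])
go([.538,-.107,.2],82.3)
E
```

```text
standoff [ 0.5373 -0.1103  0.064 ]
knob [ 0.5322 -0.1693  0.034 ]
shaft [ 0.5188 -0.2288  0.085 ]
bushing [ 0.5174 -0.2896  0.038 ]
[ 0.5381 -0.1071]
[ 0.5298 -0.1686]
[ 0.5214 -0.23  ]
[ 0.5131 -0.2915]
rib [[0.5005, 0.3031], [0.43, 0.2944]]
rib [[0.5059, 0.2424], [0.4354, 0.2348]]
rib [[0.5112, 0.1795], [0.4402, 0.1725]]
rib [[0.516, 0.1178], [0.4461, 0.112]]
turn 71.41 shift [-649.7  340.5   30.4]
```

Call:
apply_moves(deltas=[[[85,0,0,0,8],[85,0,0,0,8],[85,0,0,0,8],[85,0,0,0,8],[85,0,0,0,8],[85,0,0,0,8],[85,0,0,0,8],[85,0,0,0,8],[85,0,0,0,7.4],[85,0,0,0,0]]])

```text
t: 1.15
position: [0.2877, 0.5826, 0.2308]
tcp_rot: [-3.141, 0.001, 1.437]
contact_force: [0.2, -0.1, -0.0]
gripper_width: 0.085
grasp_force: 0.0
```

Call:
apply_moves(deltas=[[[85,-40,21,0,0],[85,-40,21,0,0],[85,-40,21,0,0],[85,-40,21,0,0],[85,-40,21,0,0],[85,-40,21,0,0],[85,-40,21,0,0],[85,-40,21,0,0],[85,-40,21,0,0],[85,-40,21,0,0]]])

```text
t: 2.15
position: [0.4427, 0.1565, 0.2314]
tcp_rot: [3.141, -0.0, 1.44]
contact_force: [1.1, 0.5, 0.2]
gripper_width: 0.085
grasp_force: 0.0
```

Call:
apply_moves(deltas=[[[85,-40,21,5,0],[85,-40,21,5,0],[85,-40,21,5,0],[85,-40,21,5,0],[85,-40,21,5,0],[85,-40,21,5,0],[85,-10,5,0,0],[85,0,0,0,0],[85,0,0,0,0]]])

```text
t: 3.05
position: [0.5385, -0.106, 0.2012]
tcp_rot: [-3.141, -0.001, 1.438]
contact_force: [-0.6, 0.9, -0.6]
gripper_width: 0.0852
grasp_force: 0.0
```

```bash
python3 - <<'E'
from h import *
print(sensors.get_state()['position'],proj('wrist',[[.538,-.1085,.064],[.53,-.169,.034],[.52,-.2295,.085],[.515,-.2905,.038]]))
im=snap('wrist','w1.png')
go([.538,-.109,.2],82.3)
E
```

```text
[ 0.53850125 -0.10601446  0.20116275] [[272.12403018 197.9802635 ]
 [272.27383592 247.914866  ]
 [270.22471833 333.17103197]
 [273.45983882 350.90746958]]
turn 0.14 shift [-3.4 -0.   1.3]
```

View pics/w1.png

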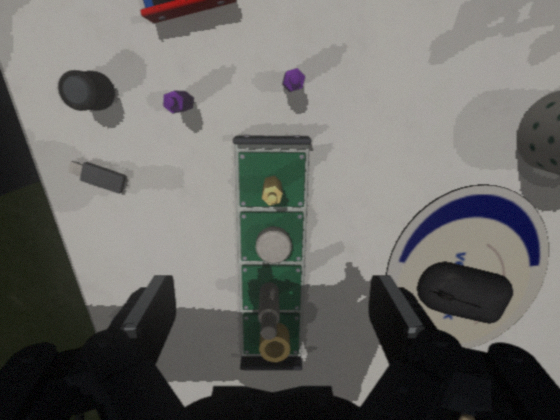

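The wrist view shows the stand-off at (273,195), the knob at (273,246), the shaft near (268,325) and the bushing at (274,347). All match the predictions. The purple look-alikes at (176,100) and (293,80) are clear of the fingers.

Call:
apply_moves(deltas=[[[85,-3,0,40,0],[85,0,0,40,0],[85,0,0,40,0],[85,0,0,30,0],[85,0,0,20,0],[85,0,0,8,0],[85,0,0,0,0]]])

```text
t: 3.8
position: [0.5378, -0.1086, 0.0228]
tcp_rot: [-3.14, -0.001, 1.439]
contact_force: [0.0, 0.3, 1.1]
gripper_width: 0.0848
grasp_force: 0.0
```

Call:
apply_moves(deltas=[[[12,0,0,0,0],[12,0,0,0,0],[12,0,0,0,0],[12,0,0,0,0],[12,0,0,0,0],[12,0,0,0,0]]], squeeze=30)

```text
t: 4.4
position: [0.5388, -0.1102, 0.0239]
tcp_rot: [3.141, 0.0, 1.437]
contact_force: [-1.6, 0.8, 4.7]
gripper_width: 0.0184
grasp_force: 29.3
```

Call:
apply_moves(deltas=[[[12,0,0,0,0],[12,0,0,-10,0],[12,0,0,-20,0],[12,0,0,-30,0],[12,0,0,-30,0],[12,0,0,0,0],[12,0,0,0,0]]])

```text
t: 5.1
position: [0.5386, -0.11, 0.1137]
tcp_rot: [3.141, 0.0, 1.437]
contact_force: [-0.1, 0.5, -2.2]
gripper_width: 0.0178
grasp_force: 29.4
```

```bash
cat >> h.py <<'E'
def bay(k,o=(.474,.208),a=4.9):
    a=np.radians(a); y=-.124+.062*k
    return np.array([o[0]-y*np.sin(a),o[1]+y*np.cos(a)])
E
python3 - <<'E'
from h import *
snap('wrist','w2.png')
print([bay(k).round(4) for k in range(5)])
go([*bay(0),.11],94.9)
E
```

```text
[array([0.4846, 0.0845]), array([0.4793, 0.1462]), array([0.474, 0.208]), array([0.4687, 0.2698]), array([0.4634, 0.3315])]
turn -12.59 shift [197.9 -36.3   2.4]
```

View pics/w2.png

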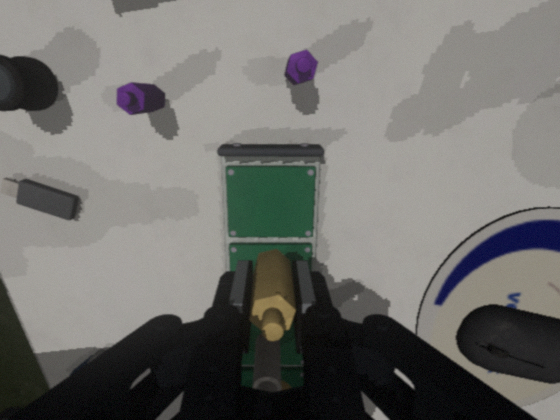

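The stand-off hangs upright between the pads (272,290) and its nest is empty.

Call:
apply_moves(deltas=[[[12,0,0,0,-6.3],[12,0,0,0,-6.3],[12,33,-6,0,0],[12,33,-6,0,0],[12,33,-6,0,0],[12,33,-6,0,0],[12,33,-6,0,0],[12,33,-6,0,0],[12,0,0,0,0],[12,0,0,0,0]]])

```text
t: 6.15
position: [0.4844, 0.0846, 0.1117]
tcp_rot: [-3.139, -0.0, 1.658]
contact_force: [0.0, -0.5, -0.7]
gripper_width: 0.0182
grasp_force: 29.4
```

```bash
python3 - <<'E'
from h import *
im=snap('wrist','w3.png')
go([*bay(0),.024],94.9)
# predicted rib ends / corner points
a=np.radians(4.9)
def P(x,y,z): return [.474+x*np.cos(a)-y*np.sin(a),.208+x*np.sin(a)+y*np.cos(a),z]
for y in(-.093,-.031,.031): print(y,proj('wrist',[P(-.035,y,.022),P(.035,y,.022)]).round(0).tolist())
E
```

```text
turn 0.02 shift [ 0.5 -0.3 88.1]
-0.093 [[222.0, 171.0], [323.0, 171.0]]
-0.031 [[217.0, 75.0], [327.0, 75.0]]
0.031 [[211.0, -41.0], [333.0, -41.0]]
```

View pics/w3.png

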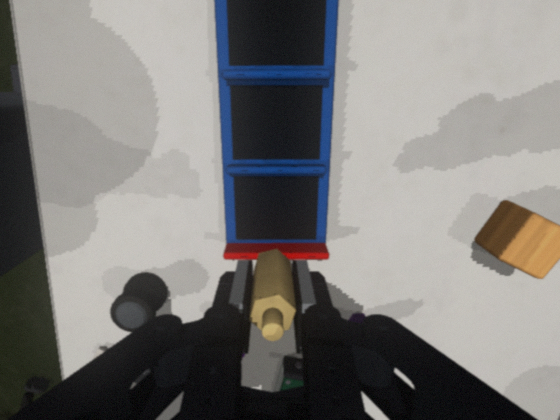

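The wrist view shows the rack about 2 mm farther in +x and +y than predicted (ribs at rows 168 and 74, centred on column 276 against 272). I'll shift the rack origin to (.476, .2095).

Call:
apply_moves(deltas=[[[12,2,2,30,0],[12,0,0,30,0],[12,0,0,15,0],[12,0,0,8,0],[12,0,0,4,0],[12,0,0,0,0],[12,0,0,0,0]]])

```text
t: 6.9
position: [0.4883, 0.0861, 0.0271]
tcp_rot: [3.14, 0.0, 1.656]
contact_force: [-0.3, -0.7, -0.5]
gripper_width: 0.0187
grasp_force: 29.5
```

Call:
apply_moves(deltas=[[[12,0,0,1.5,0],[12,0,0,0,0],[12,0,0,0,0]]])

```text
t: 7.2
position: [0.4877, 0.0864, 0.0251]
tcp_rot: [3.141, 0.0, 1.657]
contact_force: [-0.8, -0.3, -1.4]
gripper_width: 0.0181
grasp_force: 29.5
```

Call:
apply_moves(deltas=[[[12,0,0,1,0],[12,0,0,0,0],[12,0,0,0,0]]])

```text
t: 7.5
position: [0.4877, 0.0864, 0.024]
tcp_rot: [3.141, 0.0, 1.657]
contact_force: [-0.2, 1.1, 0.3]
gripper_width: 0.0185
grasp_force: 29.6
```

Call:
apply_moves(deltas=[[[12,0,0,1,0],[12,0,0,0,0],[12,0,0,0,0]]])

```text
t: 7.8
position: [0.4878, 0.0864, 0.0239]
tcp_rot: [-3.141, 0.0, 1.657]
contact_force: [-4.0, 0.4, 9.5]
gripper_width: 0.0181
grasp_force: 30.6
```

Call:
apply_moves(deltas=[[[24,0,0,0,0],[30,0,0,0,0],[50,0,0,0,0],[70,0,0,0,0],[70,0,0,-15,0],[70,0,0,-30,0],[75,0,0,-40,0],[80,0,0,-40,0],[85,0,0,-25,0],[85,0,0,0,0]]])

```text
t: 8.8
position: [0.4902, 0.0863, 0.1773]
tcp_rot: [3.133, 0.001, 1.657]
contact_force: [0.9, 0.5, 0.9]
gripper_width: 0.085
grasp_force: 0.0
```

```bash
python3 - <<'E'
from h import *
im=snap('wrist','w4.png')
print(proj('wrist',[[.4866,.086,.064],[.4866,.086,.012]]))
go([.531,-.169,.16],82.3)
E
```

```text
[[269.02521948 204.90696442]
 [269.27272976 187.39094249]]
turn 12.62 shift [-247.4   76.2   14.6]
```

View pics/w4.png

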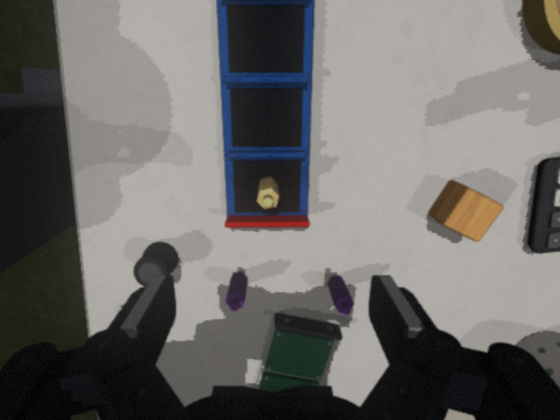

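The stand-off stands upright in the middle of the right-hand bay at (267,190). Next is the knob.

Call:
apply_moves(deltas=[[[85,0,0,0,6.3],[85,0,0,0,6.3],[85,-40,12,2,0],[85,-40,12,2,0],[85,-40,12,2,0],[85,-40,12,2,0],[85,-40,12,2,0],[85,-47,16,2,0],[85,0,0,0,0],[85,0,0,0,0]]])

```text
t: 9.85
position: [0.5286, -0.1688, 0.1585]
tcp_rot: [-3.138, -0.002, 1.435]
contact_force: [-0.5, 0.7, -0.3]
gripper_width: 0.0848
grasp_force: 0.0
```

```bash
python3 - <<'E'
from h import *
im=snap('wrist'); hs=cv2.cvtColor(im,cv2.COLOR_RGB2HSV)
go([.531,-.169,.013],82.3)
ks=[[.531,-.169,.034],[.5195,-.2295,.085],[.515,-.2905,.038]]; print(proj('wrist',ks).round(0).tolist())
cv2.imwrite('pics/w5.png',cv2.resize(im[120:420,140:420],None,fx=2,fy=2)[:,:,::-1])
E
```

```text
turn -0.02 shift [ -0.8   2.5 145.8]
[[276.0, 201.0], [272.0, 301.0], [276.0, 329.0]]
```

View pics/w5.png

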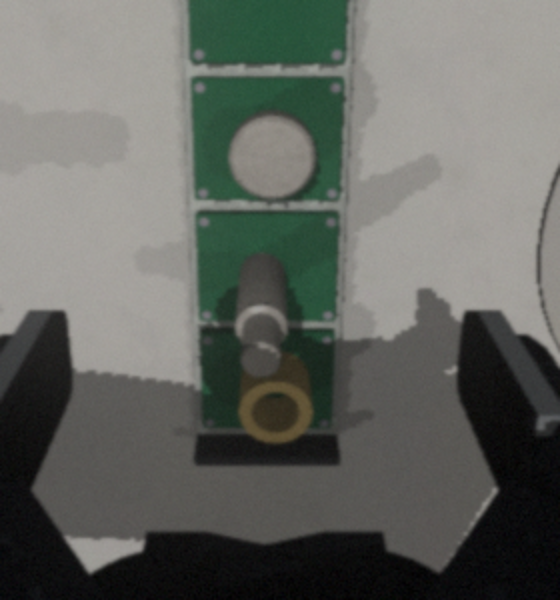

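The crop shows the knob top at (276,198), about 2 mm to the left of the prediction. The shaft top is at (270,299) and the bushing at (278,326).

Call:
apply_moves(deltas=[[[85,1,2.5,35,0],[85,0,0,35,0],[85,0,0,30,0],[85,0,0,25,0],[85,0,0,15,0],[85,0,0,4,0],[85,0,0,0,0],[85,0,0,0,0]]])

```text
t: 10.7
position: [0.5333, -0.1681, 0.0181]
tcp_rot: [3.139, 0.001, 1.437]
contact_force: [0.7, 0.1, 0.1]
gripper_width: 0.085
grasp_force: 0.0
```

Call:
apply_moves(deltas=[[[30,0,0,0,0],[30,0,0,0,0],[30,0,0,0,0],[30,0,0,0,0],[30,0,0,0,0],[30,0,0,0,0]]], squeeze=30)

```text
t: 11.3
position: [0.5326, -0.1681, 0.0174]
tcp_rot: [3.141, 0.0, 1.437]
contact_force: [-0.5, 1.1, 6.5]
gripper_width: 0.0338
grasp_force: 29.8
```

Call:
apply_moves(deltas=[[[30,0,0,-5,0],[30,0,0,-5,0],[30,0,0,-10,0],[30,0,0,0,0],[30,0,0,0,0]]])

```text
t: 11.8
position: [0.5326, -0.168, 0.0373]
tcp_rot: [3.141, 0.0, 1.437]
contact_force: [0.3, -0.0, -0.6]
gripper_width: 0.0337
grasp_force: 30.2
```

```bash
python3 - <<'E'
from h import *
im=snap('wrist'); cv2.imwrite('pics/w6.png',cv2.resize(im[150:420,150:400],None,fx=2,fy=2)[:,:,::-1])
o=(.4765,.2085)
go([*bay(1,o),.11],94.9)
E
```

```text
turn -12.59 shift [317.8 -23.5 -73.1]
```

View pics/w6.png

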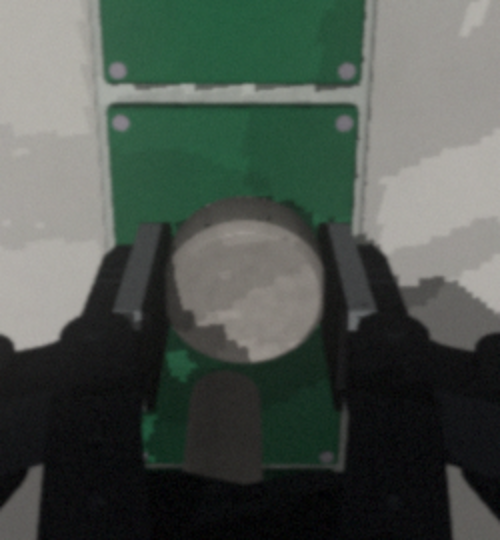

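The knob is held level between the pads at (273,292).

Call:
apply_moves(deltas=[[[30,0,0,-35,0],[30,0,0,-38,0],[30,0,0,0,-6.3],[30,0,0,0,-6.3],[30,35,-3,0,0],[30,40,-3,0,0],[30,40,-3,0,0],[30,40,-3,0,0],[30,40,-3,0,0],[30,40,-3,0,0]]])

```text
t: 12.85
position: [0.4935, 0.0662, 0.1095]
tcp_rot: [-3.141, -0.0, 1.656]
contact_force: [0.2, 1.1, -0.4]
gripper_width: 0.0338
grasp_force: 30.6
```

Call:
apply_moves(deltas=[[[30,40,-3,0,0],[30,30,-2,0,0],[30,13,0,0,0],[30,0,0,0,0],[30,0,0,0,0]]])

```text
t: 13.35
position: [0.4823, 0.1463, 0.1096]
tcp_rot: [-3.141, 0.0, 1.656]
contact_force: [0.7, -1.0, -1.6]
gripper_width: 0.0341
grasp_force: 30.5
```

```bash
python3 - <<'E'
from h import *
go([*bay(1,(.4765,.2085)),.0175],94.9)
im=snap('wrist'); cv2.imwrite('pics/w7.png',cv2.resize(im[:,100:450],None,fx=1.4,fy=1.4)[:,:,::-1])
E
```

```text
turn 0.0 shift [ 0.5 -0.5 92.1]
```

View pics/w7.png

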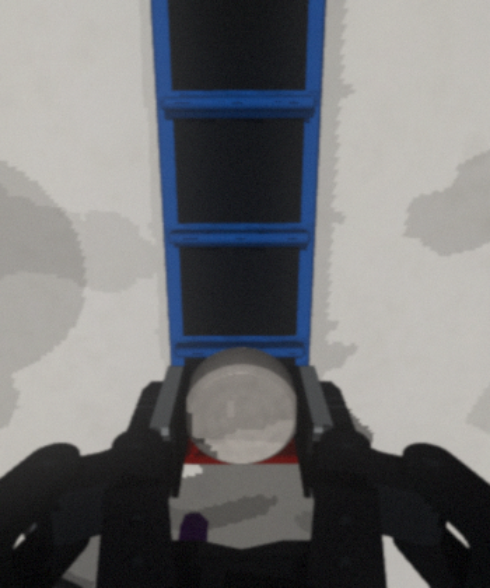

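The knob is centred over the second bay (rack centre column 239, knob 242 in the crop). I'll lower it.

Call:
apply_moves(deltas=[[[30,0,0,30,0],[30,0,0,30,0],[30,0,0,15,0],[30,0,0,10,0],[30,0,0,4,0],[30,0,0,0,0],[30,0,0,1,0],[30,0,0,0,0],[30,0,0,0,0]]])

```text
t: 14.3
position: [0.4827, 0.147, 0.0205]
tcp_rot: [3.14, 0.0, 1.657]
contact_force: [-0.3, -0.0, -0.8]
gripper_width: 0.0338
grasp_force: 30.5
```

Call:
apply_moves(deltas=[[[30,0,0,1,0],[30,0,0,0,0],[30,0,0,0,0]]])

```text
t: 14.6
position: [0.4822, 0.147, 0.0188]
tcp_rot: [3.142, -0.0, 1.657]
contact_force: [0.6, -0.1, -1.3]
gripper_width: 0.0336
grasp_force: 30.5
```

Call:
apply_moves(deltas=[[[30,0,0,1,0],[30,0,0,0,0],[30,0,0,0,0]]])

```text
t: 14.9
position: [0.4821, 0.147, 0.0177]
tcp_rot: [-3.141, -0.0, 1.657]
contact_force: [-0.1, -0.3, 0.0]
gripper_width: 0.0339
grasp_force: 30.5
```

Call:
apply_moves(deltas=[[[30,0,0,0.7,0],[30,0,0,0,0],[30,0,0,0,0]]])

```text
t: 15.2
position: [0.4823, 0.147, 0.0174]
tcp_rot: [-3.141, 0.0, 1.657]
contact_force: [-2.5, -0.7, 5.0]
gripper_width: 0.0337
grasp_force: 31.0
```

Call:
apply_moves(deltas=[[[40,0,0,0,0],[45,0,0,0,0],[60,0,0,0,0],[75,0,0,0,0],[80,0,0,-15,0],[85,0,0,-30,0],[85,0,0,-40,0],[85,0,0,-40,0],[85,0,0,-25,0],[85,0,0,0,0]]])

```text
t: 16.2
position: [0.4851, 0.1473, 0.1717]
tcp_rot: [3.132, 0.0, 1.657]
contact_force: [0.3, 1.0, 0.1]
gripper_width: 0.0848
grasp_force: 0.0
```

```bash
python3 - <<'E'
from h import *
im=snap('wrist','w8.png'); 
g=cv2.cvtColor(im,cv2.COLOR_RGB2HSV)
m=((g[...,1]<60)&(g[...,2]>60)).astype(np.uint8); p=proj('wrist',[.482,.147,.034])[0]; print('pred',p)
n,l,st,ce=cv2.connectedComponentsWithStats(m)
for i in range(1,n):
    if st[i][4]>100 and abs(ce[i]-p).max()<30: print(st[i],ce[i],ray('wrist',ce[i],.034))
print(im[int(p[1])-20:int(p[1])+21:8,int(p[0])-30:int(p[0])+31:8,0])
go([.520,-.229,.17],82.3)
E
```

```text
pred [269.81413545 195.77717928]
[ 246  173   43   43 1434] [266.88005579 194.26569038] [0.47941904 0.14812075 0.034     ]
[[ 34  34  42  88  90  39  33  29]
 [ 41  38 155 156 147 153  30  35]
 [ 37  99 151 153 154 150  89  36]
 [ 42  94 150 150 149 153  91  38]
 [ 41  33 144 148 147 148  34  36]
 [ 41  34  35  57  54  32  35  38]]
turn 12.61 shift [-367.8   86.6   -1. ]
```

The knob stands in its bay, round and level at (267,194). Next is the shaft.

Call:
apply_moves(deltas=[[[85,0,0,0,6.3],[85,0,0,0,6.3],[85,-40,9,0,0],[85,-46,11,0,0],[85,-46,11,0,0],[85,-46,11,0,0],[85,-46,11,0,0],[85,-46,11,0,0],[85,-46,11,0,0],[85,-40,9,0,0]]])

```text
t: 17.25
position: [0.5167, -0.2188, 0.1648]
tcp_rot: [-3.139, -0.002, 1.435]
contact_force: [0.6, 0.0, 0.4]
gripper_width: 0.0849
grasp_force: 0.0
```

Call:
apply_moves(deltas=[[[85,-12,3,0,0],[85,0,0,0,0],[85,0,0,0,0]]])

```text
t: 17.55
position: [0.5185, -0.228, 0.1656]
tcp_rot: [-3.139, -0.002, 1.437]
contact_force: [0.1, 0.5, 0.1]
gripper_width: 0.085
grasp_force: 0.0
```

```bash
python3 - <<'E'
from h import *
p=proj('wrist',[.520,-.229,.085])[0];print(p,proj('wrist',[[.520,-.229,.012],[.520,-.229,.06]]))
im=snap('wrist','w9.png')
go([.520,-.229,.027],82.3)
a,b=int(p[0]),int(p[1]); cv2.imwrite('pics/w9c.png',cv2.resize(im[b-110:b+70,a-80:a+80],None,fx=3,fy=3)[:,:,::-1])
E
```

```text
[274.89422714 219.34134337] [[274.46874918 191.01244692]
 [274.72318416 207.95307117]]
turn 0.08 shift [ -1.2   1.5 139. ]
```

View pics/w9c.png

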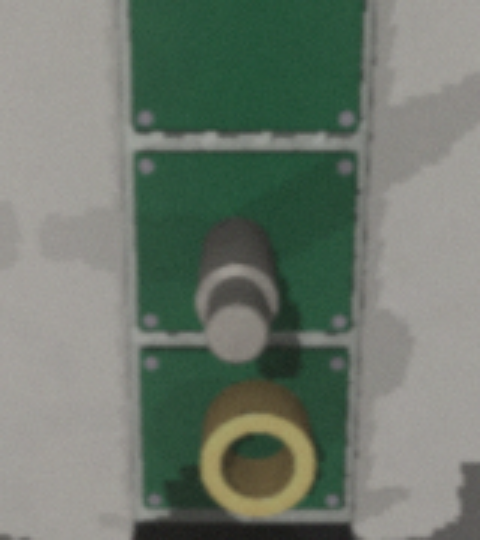

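The shaft is upright with its top at (273,220), as predicted. The step is at about z = 57 mm, so I'll grip below it.

Call:
apply_moves(deltas=[[[85,-1,1,35,0],[85,0,0,35,0],[85,0,0,30,0],[85,0,0,22,0],[85,0,0,15,0],[85,0,0,5,0],[85,0,0,0,0],[85,0,0,0,0]]])

```text
t: 18.4
position: [0.521, -0.2307, 0.0264]
tcp_rot: [3.14, 0.001, 1.437]
contact_force: [-0.0, 0.8, 0.1]
gripper_width: 0.0847
grasp_force: 0.0
```

Call:
apply_moves(deltas=[[[14,0,0,0,0],[14,0,0,0,0],[14,0,0,0,0],[14,0,0,0,0],[14,0,0,0,0],[14,0,0,0,0],[14,0,0,0,0],[14,0,0,0,0]]], squeeze=40)

```text
t: 19.2
position: [0.52, -0.2306, 0.0253]
tcp_rot: [-3.141, 0.0, 1.437]
contact_force: [-1.9, 0.7, 4.1]
gripper_width: 0.0203
grasp_force: 39.2
```

Call:
apply_moves(deltas=[[[14,0,0,-6,0],[14,0,0,-10,0],[14,0,0,-20,0],[14,0,0,-30,0],[14,0,0,-30,0],[14,0,0,0,0],[14,0,0,0,0]]])

```text
t: 19.9
position: [0.5203, -0.2306, 0.1216]
tcp_rot: [3.14, 0.001, 1.437]
contact_force: [0.5, -0.6, -2.2]
gripper_width: 0.0203
grasp_force: 39.3
```

```bash
python3 - <<'E'
from h import *
go([*bay(2,(.4765,.2085)),.12],94.9)
E
```

```text
turn -12.58 shift [441.2  -6.1   1.6]
```

Call:
apply_moves(deltas=[[[14,0,0,0,-6.3],[14,0,0,0,-6.3],[14,30,0,0,0],[14,40,-1,0,0],[14,40,-1,0,0],[14,40,-1,0,0],[14,40,-1,0,0],[14,40,-1,0,0],[14,40,-1,0,0],[14,40,0,0,0]]])

```text
t: 20.9
position: [0.4855, 0.0795, 0.1191]
tcp_rot: [-3.138, -0.001, 1.656]
contact_force: [0.8, -0.2, -1.4]
gripper_width: 0.02
grasp_force: 39.2
```

Call:
apply_moves(deltas=[[[14,40,0,0,0],[14,40,0,0,0],[14,31,0,0,0],[14,20,0,0,0],[14,0,0,0,0],[14,0,0,0,0],[14,0,0,0,0]]])

```text
t: 21.6
position: [0.4758, 0.2075, 0.1201]
tcp_rot: [-3.14, 0.0, 1.656]
contact_force: [-0.3, 0.1, -1.7]
gripper_width: 0.0202
grasp_force: 39.2
```

```bash
python3 - <<'E'
from h import *
go([*bay(2,(.4765,.2085)),.0253],94.9)
E
```

```text
turn -0.04 shift [ 0.9  0.8 94.8]
```

Call:
apply_moves(deltas=[[[14,1,1,35,0],[14,0,0,30,0],[14,0,0,15,0],[14,0,0,8,0],[14,0,0,4,0],[14,0,0,0,0],[14,0,0,1,0],[14,0,0,0,0],[14,0,0,0,0]]])

```text
t: 22.5
position: [0.4777, 0.2096, 0.0288]
tcp_rot: [3.14, -0.0, 1.657]
contact_force: [0.3, 0.9, -2.5]
gripper_width: 0.0199
grasp_force: 39.4
```

Call:
apply_moves(deltas=[[[14,0,0,1,0],[14,0,0,0,0],[14,0,0,0,0]]])

```text
t: 22.8
position: [0.4772, 0.2095, 0.0271]
tcp_rot: [3.142, -0.0, 1.657]
contact_force: [-0.1, 0.0, -1.6]
gripper_width: 0.0201
grasp_force: 39.4
```

Call:
apply_moves(deltas=[[[14,0,0,1,0],[14,0,0,0,0],[14,0,0,0,0]]])

```text
t: 23.1
position: [0.4771, 0.2094, 0.026]
tcp_rot: [-3.141, 0.0, 1.657]
contact_force: [-0.9, -0.4, -1.5]
gripper_width: 0.0201
grasp_force: 39.4
```

Call:
apply_moves(deltas=[[[14,0,0,1,0],[14,0,0,0,0],[14,0,0,0,0]]])

```text
t: 23.4
position: [0.4774, 0.2095, 0.0254]
tcp_rot: [3.141, -0.0, 1.657]
contact_force: [-1.1, -0.5, 2.4]
gripper_width: 0.0197
grasp_force: 39.7
```

Contact (2.4 N against −1.5 N before). I'll release.

Call:
apply_moves(deltas=[[[26,0,0,0.3,0],[32,0,0,0,0],[50,0,0,0,0],[70,0,0,0,0],[80,0,0,-10,0],[85,0,0,-30,0],[85,0,0,-40,0],[85,0,0,-40,0],[85,0,0,-25,0],[85,0,0,0,0]]])

```text
t: 24.4
position: [0.4801, 0.2102, 0.1754]
tcp_rot: [3.132, -0.001, 1.657]
contact_force: [0.4, 0.8, 0.2]
gripper_width: 0.0848
grasp_force: 0.0
```

```bash
python3 - <<'E'
from h import *
im=snap('wrist','w10.png'); 
g=cv2.cvtColor(im,cv2.COLOR_RGB2HSV)
m=((g[...,1]<60)&(g[...,2]>60)).astype(np.uint8); p=proj('wrist',[[.4772,.2095,.085],[.4772,.2095,.012]]); print('pred',p)
n,l,st,ce=cv2.connectedComponentsWithStats(m)
for i in range(1,n):
    if st[i][4]>60 and abs(ce[i]-p[0]).max()<50: print(st[i],ce[i],ray('wrist',ce[i],.085))
print(np.array(snap('top'))[225:290,150:275].shape)
go([.515,-.2895,.17],82.3)
E
```

```text
pred [[269.63532065 215.05202148]
 [269.75726392 188.16552405]]
[    63      0    497    407 128942] [313.10610197 174.67797149] [0.50457283 0.24137987 0.085     ]
[253 177  28  46 969] [266.54385965 200.03921569] [0.47410414 0.22051823 0.085     ]
[ 247  238   40   40 1232] [266.53733766 257.56818182] [0.47767152 0.17569914 0.085     ]
(65, 125, 3)
turn 12.61 shift [-4.895e+02  1.042e+02  4.000e-01]
```

The shaft stands upright: its blob spans rows 177–223, against 188–215 predicted for the axis. Next is the bushing.

Call:
apply_moves(deltas=[[[85,0,0,0,6.3],[85,0,0,0,6.3],[85,-40,9,0,0],[85,-46,10,0,0],[85,-46,10,0,0],[85,-46,10,0,0],[85,-46,10,0,0],[85,-46,10,0,0],[85,-46,10,0,0],[85,-46,10,0,0]]])

```text
t: 25.5
position: [0.5057, -0.1612, 0.1678]
tcp_rot: [-3.138, -0.001, 1.436]
contact_force: [1.2, 0.4, -0.5]
gripper_width: 0.085
grasp_force: 0.0
```

Call:
apply_moves(deltas=[[[85,-46,10,0,0],[85,-46,10,0,0],[85,-34,5,0,0],[85,0,0,0,0],[85,0,0,0,0],[85,0,0,0,0]]])

```text
t: 26.1
position: [0.5144, -0.2866, 0.1684]
tcp_rot: [-3.139, -0.002, 1.437]
contact_force: [-0.4, -0.2, -0.2]
gripper_width: 0.0852
grasp_force: 0.0
```

```bash
python3 - <<'E'
from h import *
p=proj('wrist',[.515,-.2895,.038])[0];print('pred',p)
im=snap('wrist','w11.png'); g=cv2.cvtColor(im,cv2.COLOR_RGB2HSV)
m=cv2.inRange(g,(15,60,90),(35,255,255)); 
n,l,st,ce=cv2.connectedComponentsWithStats(m)
for i in range(1,n):
    if st[i][4]>60: c=(st[i][0]+st[i][2]/2-.5,st[i][1]+st[i][3]/2-.5); print(st[i],ce[i],ray('wrist',c,.038))
go([.515,-.2895,.0145],82.3)
E
```

```text
pred [273.78665329 200.84743135]
[256 177  40  42 922] [275.63774403 198.61822126] [ 0.5171     -0.28688031  0.038     ]
[ 493  295   67   83 3135] [534.2338118  331.04051037] [ 0.73816356 -0.45711041  0.038     ]
turn 0.09 shift [ -2.9   0.8 154.3]
```

Call:
apply_moves(deltas=[[[85,-1.5,2,40,0],[85,0,0,40,0],[85,0,0,32,0],[85,0,0,22,0],[85,0,0,14,0],[85,0,0,5,0],[85,0,0,0,0],[85,0,0,0,0]]])

```text
t: 26.95
position: [0.5177, -0.2903, 0.0182]
tcp_rot: [3.14, 0.001, 1.437]
contact_force: [0.1, -1.0, -0.5]
gripper_width: 0.0849
grasp_force: 0.0
```

Call:
apply_moves(deltas=[[[28,0,0,0,0],[28,0,0,0,0],[28,0,0,0,0],[28,0,0,0,0],[28,0,0,0,0],[28,0,0,0,0],[28,0,0,0,0]]], squeeze=30)

```text
t: 27.65
position: [0.517, -0.2901, 0.0174]
tcp_rot: [3.141, 0.0, 1.437]
contact_force: [-1.9, 1.2, 5.3]
gripper_width: 0.0321
grasp_force: 30.2
```

Call:
apply_moves(deltas=[[[28,0,0,-6,0],[28,0,0,-10,0],[28,0,0,-20,0],[28,0,0,-30,0],[28,0,0,-30,0],[28,0,0,0,0],[28,0,0,0,0]]])

```text
t: 28.35
position: [0.5171, -0.29, 0.1137]
tcp_rot: [3.14, 0.001, 1.437]
contact_force: [0.5, -0.1, -2.0]
gripper_width: 0.0329
grasp_force: 30.0
```

```bash
python3 - <<'E'
from h import *
go([*bay(3,(.4765,.2085)),.14],94.9)
E
```

```text
turn -12.58 shift [562.1   2.2 -26.3]
```

Call:
apply_moves(deltas=[[[28,0,0,-13,-6.3],[28,0,0,-13,-6.3],[28,30,0,0,0],[28,40,0,0,0],[28,42,0,0,0],[28,42,0,0,0],[28,42,0,0,0],[28,42,0,0,0],[28,42,0,0,0],[28,42,0,0,0]]])

```text
t: 29.35
position: [0.4875, 0.0328, 0.1371]
tcp_rot: [-3.139, -0.001, 1.656]
contact_force: [0.9, -0.2, -2.1]
gripper_width: 0.0321
grasp_force: 30.0
```

Call:
apply_moves(deltas=[[[28,42,0,0,0],[28,42,0,0,0],[28,42,0,0,0],[28,42,0,0,0],[28,40,1,0,0],[28,32,1,0,0],[28,0,0,0,0],[28,0,0,0,0],[28,0,0,0,0]]])

```text
t: 30.25
position: [0.47, 0.2694, 0.1377]
tcp_rot: [-3.139, 0.001, 1.656]
contact_force: [0.3, -0.2, -0.4]
gripper_width: 0.0326
grasp_force: 30.0
```

```bash
python3 - <<'E'
from h import *
go([*bay(3,(.4765,.2085)),.0174],94.9)
E
```

```text
turn -0.03 shift [  0.8   1.3 120.3]
```

Call:
apply_moves(deltas=[[[28,1,1,40,0],[28,0,0,35,0],[28,0,0,22,0],[28,0,0,12,0],[28,0,0,7,0],[28,0,0,2,0],[28,0,0,0,0],[28,0,0,0,0]]])

```text
t: 31.05
position: [0.4725, 0.2716, 0.022]
tcp_rot: [3.139, -0.001, 1.656]
contact_force: [1.0, -0.1, -0.9]
gripper_width: 0.0323
grasp_force: 30.0
```

Call:
apply_moves(deltas=[[[28,0,0,1,0],[28,0,0,0,0],[28,0,0,0,0]]])

```text
t: 31.35
position: [0.4717, 0.2715, 0.0201]
tcp_rot: [3.141, -0.0, 1.657]
contact_force: [-0.1, 0.2, -0.4]
gripper_width: 0.0324
grasp_force: 30.0
```

Call:
apply_moves(deltas=[[[28,0,0,1.5,0],[28,0,0,0,0],[28,0,0,0,0]]])

```text
t: 31.65
position: [0.4714, 0.2714, 0.0182]
tcp_rot: [-3.141, 0.0, 1.657]
contact_force: [-0.7, 0.8, -1.4]
gripper_width: 0.0329
grasp_force: 30.0
```

Call:
apply_moves(deltas=[[[28,0,0,1,0],[28,0,0,0,0],[28,0,0,0,0]]])

```text
t: 31.95
position: [0.4717, 0.2714, 0.0174]
tcp_rot: [3.141, -0.0, 1.657]
contact_force: [-0.6, 0.2, 0.5]
gripper_width: 0.0326
grasp_force: 30.1
```

Call:
apply_moves(deltas=[[[28,0,0,0.7,0],[28,0,0,0,0],[28,0,0,0,0]]])

```text
t: 32.25
position: [0.4717, 0.2714, 0.0173]
tcp_rot: [-3.141, 0.0, 1.657]
contact_force: [-2.7, -0.9, 6.2]
gripper_width: 0.0324
grasp_force: 30.8
```

Call:
apply_moves(deltas=[[[38,0,0,0,0],[45,0,0,0,0],[60,0,0,0,0],[75,0,0,0,0],[80,0,0,-12,0],[85,0,0,-30,0],[85,0,0,-40,0],[85,0,0,-40,0],[85,0,0,-28,0],[85,0,0,0,0]]])

```text
t: 33.25
position: [0.4747, 0.2725, 0.1729]
tcp_rot: [3.131, -0.002, 1.657]
contact_force: [-0.3, 0.6, 0.6]
gripper_width: 0.0849
grasp_force: 0.0
```

```bash
python3 - <<'E'
from h import *
im=snap('wrist','w12.png'); g=cv2.cvtColor(im,cv2.COLOR_RGB2HSV)
print('pred bushing',proj('wrist',[[.4716,.2714,.038]]))
m=cv2.inRange(g,(10,60,80),(35,255,255)); n,l,st,ce=cv2.connectedComponentsWithStats(m)
for i in range(1,n):
    if st[i][4]>60: print(st[i],ce[i],ray('wrist',ce[i],.036))
go([.66,.085,.17],73)
E
```

```text
pred bushing [[269.45894518 197.56446242]]
[ 494  160   66  105 2207] [523.36792025 217.26144087] [0.69191047 0.27127026 0.036     ]
[ 247  171   41   44 1111] [266.58865887 193.62916292] [0.46895647 0.2740431  0.036     ]
[259 377  17  14 112] [266.91071429 382.48214286] [0.48537525 0.07237218 0.036     ]
turn 21.92 shift [-1.241e+02  2.334e+02 -1.000e-01]
```

Call:
apply_moves(deltas=[[[85,0,0,0,8],[85,0,0,0,8],[85,0,0,0,6],[85,-20,39,0,0],[85,-21,39,0,0],[85,-21,39,0,0],[85,-21,39,0,0],[85,-21,39,0,0],[85,-20,38,0,0],[85,0,0,0,0]]])

```text
t: 34.3
position: [0.6597, 0.0802, 0.1649]
tcp_rot: [-3.141, 0.001, 1.268]
contact_force: [-0.9, -0.2, -0.8]
gripper_width: 0.085
grasp_force: 0.0
```

Call:
apply_moves(deltas=[[[85,0,0,0,0],[85,0,0,0,0]]])

```text
t: 34.5
position: [0.6565, 0.0851, 0.1652]
tcp_rot: [-3.139, 0.0, 1.273]
contact_force: [0.0, -0.0, -0.2]
gripper_width: 0.0849
grasp_force: 0.0
```

```bash
python3 - <<'E'
from h import *
s=sensors.get_state(); print(s['position'])
c=vision.calibration('wrist'); im=snap('wrist','w13.png'); g=cv2.cvtColor(im,cv2.COLOR_RGB2HSV)
m=cv2.inRange(g,(8,60,80),(25,255,255)); n,l,st,ce=cv2.connectedComponentsWithStats(m)
for i in range(1,n):
    if st[i][4]>300: 
        k=(l==i).astype(np.uint8); rc=cv2.minAreaRect(cv2.findNonZero(k)); b=cv2.boxPoints(rc)
        w=np.array([ray('wrist',p,.036,c)[:2] for p in b]); print(st[i],ce[i],rc,w.round(4).tolist(),w.mean(0),[np.degrees(np.arctan2(*(w[j]-w[j-1])[::-1])).round(1) for j in range(4)])
cv2.imwrite('pics/w13c.png',cv2.resize(im[100:400,120:420],None,fx=2,fy=2)[:,:,::-1])
E
```

```text
[0.65653408 0.0851141  0.16523653]
[493 126  20  23 335] [502.7761194  136.48059701] ((502.9000244140625, 136.70001220703125), (20.23857307434082, 17.70875358581543), 71.56504821777344) [[0.8352, 0.0878], [0.848, 0.0883], [0.8516, 0.0718], [0.8385, 0.0712]] [0.84330565 0.07977198] [np.float64(101.5), np.float64(2.2), np.float64(-77.7), np.float64(-177.4)]
[ 268  165   50   56 2477] [292.1651191  192.66330238] ((292.5323486328125, 192.57940673828125), (48.3954963684082, 52.76719284057617), 4.398705005645752) [[0.6465, 0.0703], [0.6631, 0.1123], [0.6994, 0.098], [0.6846, 0.055]] [0.67339207 0.08389584] [np.float64(158.3), np.float64(68.5), np.float64(-21.5), np.float64(-108.9)]
[ 65 239  24  30 352] [ 76.66477273 256.70170455] ((76.41603088378906, 253.43113708496094), (21.97923469543457, 29.754499435424805), 2.4895527362823486) [[0.4597, 0.077], [0.4747, 0.1026], [0.4925, 0.0962], [0.4781, 0.0704]] [0.4762321  0.08655243] [np.float64(160.2), np.float64(59.7), np.float64(-19.8), np.float64(-119.2)]
```

View pics/w13c.png

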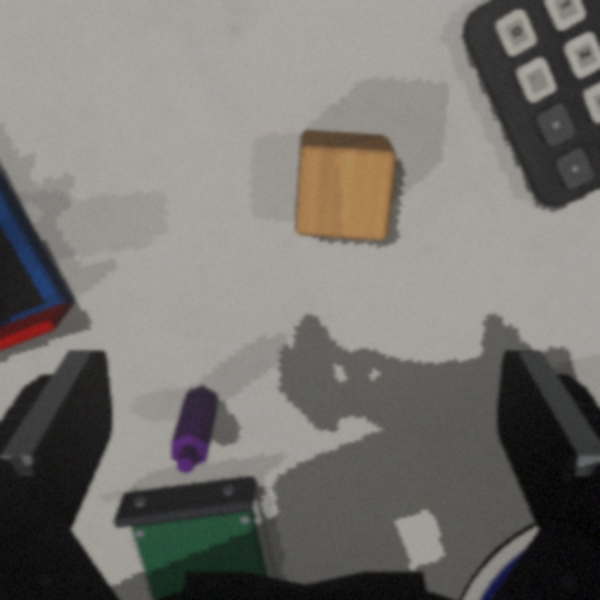

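The crop shows the filler top face centred at full-image (292.5,196), rotated about 3.5° from the tool. The calculator and the purple part are clear of the fingers.

```bash
python3 - <<'E'
from h import *
print(ray('wrist',(292.5,196),.036)); go([.672,.081,.012],69.3)
E
```

```text
[0.67285633 0.08179531 0.036     ]
turn 3.68 shift [  1.3  15.9 153.7]
```

Call:
apply_moves(deltas=[[[70,0,0,0,3.7],[70,1.5,16,0,0],[70,0,0,35,0],[70,0,0,35,0],[70,0,0,32,0],[70,0,0,25,0],[70,0,0,17,0],[70,0,0,7,0],[70,0,0,0,0],[70,0,0,0,0]]])

```text
t: 35.55
position: [0.6743, 0.0803, 0.0172]
tcp_rot: [3.139, -0.001, 1.208]
contact_force: [-0.1, -0.4, 1.2]
gripper_width: 0.0698
grasp_force: 0.0
```

Call:
apply_moves(deltas=[[[34,0,0,0,0],[34,0,0,0,0],[34,0,0,0,0],[34,0,0,0,0],[34,0,0,0,0],[34,0,0,0,0]]], squeeze=25)

```text
t: 36.15
position: [0.6743, 0.08, 0.017]
tcp_rot: [3.14, -0.001, 1.208]
contact_force: [-1.1, -0.0, 7.3]
gripper_width: 0.0398
grasp_force: 27.4
```

Call:
apply_moves(deltas=[[[34,0,0,-6,0],[34,0,0,-15,0],[34,0,0,-30,0],[34,0,0,-35,0],[34,0,0,-35,0],[34,0,0,-15,0],[34,0,0,0,0],[34,0,0,0,0]]])

```text
t: 36.95
position: [0.6725, 0.0801, 0.1502]
tcp_rot: [-3.14, 0.001, 1.208]
contact_force: [-1.4, 0.1, -1.1]
gripper_width: 0.0395
grasp_force: 26.6
```

```bash
python3 - <<'E'
from h import *
go([*bay(4,(.4765,.2085)),.145],94.9)
im=snap('wrist','w14.png'); g=cv2.cvtColor(im,cv2.COLOR_RGB2HSV)
m=cv2.inRange(g,(8,60,60),(25,255,255)); m[:, :180]=0; m[:,360:]=0
print(cv2.minAreaRect(cv2.findNonZero(m)))
E
```

```text
turn -25.69 shift [ 268.6 -184.3    5.2]
((272.0, 282.5), (109.0, 96.0), 90.0)
```

Call:
apply_moves(deltas=[[[34,0,0,0,-8.5],[34,0,0,0,-8.5],[34,0,0,0,-8.7],[34,32,-22,0,0],[34,36,-25,0,0],[34,36,-25,0,0],[34,36,-25,0,0],[34,36,-25,0,0],[34,36,-25,0,0],[34,30,-20,0,0]]])

```text
t: 38.0
position: [0.4835, 0.3082, 0.1489]
tcp_rot: [-3.137, 0.001, 1.655]
contact_force: [0.3, -0.4, 0.2]
gripper_width: 0.0396
grasp_force: 26.6
```

Call:
apply_moves(deltas=[[[34,26,-17,0,0],[34,0,0,0,0],[34,0,0,0,0],[34,0,0,0,0]]])

```text
t: 38.4
position: [0.4675, 0.3309, 0.1504]
tcp_rot: [-3.14, 0.001, 1.654]
contact_force: [0.4, -0.7, 0.1]
gripper_width: 0.0393
grasp_force: 26.6
```

```bash
python3 - <<'E'
from h import *
go([*bay(4,(.4765,.2085)),.029],94.9)
im=snap('top','t2.png'); snap('scene','s2.png')
E
```

```text
turn -0.14 shift [  1.3  -1.5 121.4]
```

Call:
apply_moves(deltas=[[[34,1,0,40,0],[34,0,0,35,0],[34,0,0,22,0],[34,0,0,12,0],[34,0,0,8,0],[34,0,0,2,0],[34,0,0,0,0],[34,0,0,0,0]]])

```text
t: 39.3
position: [0.4684, 0.3331, 0.0339]
tcp_rot: [3.139, -0.001, 1.655]
contact_force: [-0.0, 0.2, -0.2]
gripper_width: 0.0391
grasp_force: 26.6
```

Call:
apply_moves(deltas=[[[34,0,0,1,0],[34,0,0,0,0],[34,0,0,0,0]]])

```text
t: 39.6
position: [0.4676, 0.3329, 0.0319]
tcp_rot: [3.141, -0.0, 1.655]
contact_force: [-0.0, -0.1, 0.3]
gripper_width: 0.0393
grasp_force: 26.6
```

Call:
apply_moves(deltas=[[[34,0,0,1,0],[34,0,0,0,0],[34,0,0,0,0]]])

```text
t: 39.9
position: [0.4673, 0.3327, 0.0305]
tcp_rot: [-3.141, 0.0, 1.655]
contact_force: [-0.2, -0.5, -0.3]
gripper_width: 0.0396
grasp_force: 26.6
```

Call:
apply_moves(deltas=[[[34,0,0,1,0],[34,0,0,0,0],[34,0,0,0,0]]])

```text
t: 40.2
position: [0.4674, 0.3327, 0.0295]
tcp_rot: [-3.141, 0.0, 1.655]
contact_force: [-0.1, -0.4, 0.2]
gripper_width: 0.0394
grasp_force: 26.6
```

Call:
apply_moves(deltas=[[[34,0,0,0.8,0],[34,0,0,0,0],[34,0,0,0,0]]])

```text
t: 40.5
position: [0.4676, 0.3328, 0.0291]
tcp_rot: [3.141, -0.0, 1.655]
contact_force: [-1.0, -0.2, 2.1]
gripper_width: 0.0396
grasp_force: 26.9
```

Contact. I'll release, lift and check.

Call:
apply_moves(deltas=[[[46,0,0,0,0],[52,0,0,0,0],[65,0,0,0,0],[80,0,0,0,0],[85,0,0,-12,0],[85,0,0,-30,0],[85,0,0,-40,0],[85,0,0,-40,0],[85,0,0,-40,0],[85,0,0,0,0]]])

```text
t: 41.5
position: [0.4711, 0.3345, 0.1991]
tcp_rot: [3.128, -0.005, 1.655]
contact_force: [0.4, -0.4, 1.3]
gripper_width: 0.0849
grasp_force: 0.0
```

Call:
apply_moves(deltas=[[[85,40,0,-30,0],[85,40,0,-30,0],[85,40,0,0,0],[85,40,0,0,0],[85,0,0,0,0],[85,0,0,0,0]]])

```text
t: 42.1
position: [0.4535, 0.4925, 0.2503]
tcp_rot: [-3.141, 0.001, 1.656]
contact_force: [-0.5, -0.7, 0.6]
gripper_width: 0.0847
grasp_force: 0.0
```

```bash
python3 - <<'E'
from h import *
t=snap('top'); s=snap('scene','s3.png')
a=cv2.resize(t[225:295,140:285],None,fx=5,fy=5,interpolation=2)[:350,:725]; b=cv2.resize(s[190:270,90:255],(725,350-100),interpolation=2)
cv2.imwrite('pics/f.png',np.vstack([a,b])[:600,:,::-1])
E
```

```text
(no output)
```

View pics/f.png

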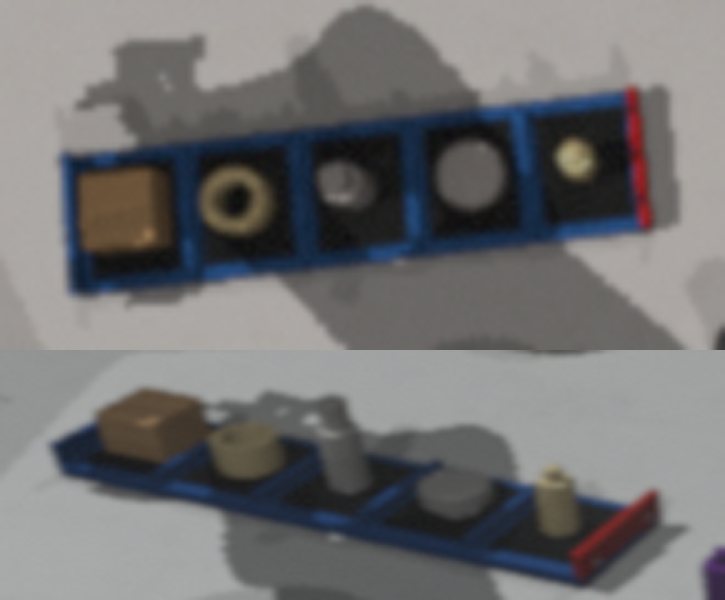

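All five are upright in the right order. From the red plate leftwards they are stand-off, knob, shaft, bushing and filler, each near the middle of its bay, and the gripper is clear.

```bash
python3 -c "
from h import *
print(ticket.close_job())"
```

```text
the job is handed in; nothing more can be done
None
```

The four parts stand upright in the inspection rack in reverse order, with the filler block in the left-hand bay. The final pictures show each near the middle of its bay, and the job was handed in at about 42 s of the 144 s allowed; the hand-in returned no verdict.

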